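# Unstack the ceramist's kit and lay it out on the bench

## Task

The ceramist's kit has been left in one stack: two colour jars on an ivory mixing palette on an amber glass slab. Take it apart from the top down and lay it out: each jar upright on the disc of its own lid colour, then the palette centred and square on the blue pad, and last the slab centred and square on the light box. Set things down gently without dropping them, and leave the dropper bottle and the dental model standing where they are.

Things in the scene. Friction and masses are not known exactly. Their poses are not given: they have to be found in the camera images.
- jar_pink: loose round white plastic jar with a pink lid (white spot on the lid's top) and pink label band, 60 g; 36 mm across, its lid 38 mm across, 40 mm tall in all (lid from 26 to 40 mm). Origin: centre of the underside, z up. Starts standing on the palette, towards one end.
- jar_green: the same jar with a green lid and green band. Origin: centre of the underside, z up. Starts on the palette's other end, the jars' centres about 62 mm apart along the palette's x; which end is which varies.
- palette: loose ivory ceramic mixing palette, a flat block 104 (x) by 48 (y) by 18 (z) mm, about 0.2 kg, with three small tan spots across its middle. Origin: centre of the underside; x along its length. Starts lying on the slab, roughly centred and parallel, carrying both jars.
- slab: loose amber-yellow glass slab 130 (x) by 62 (y) by 18 (z) mm, about 0.36 kg. Origin: centre of the underside; x along its length. Starts on the bench at the bottom of the stack.
- disc_pink: place for the pink jar: fixed flat pink disc, 56 mm across, 6 mm thick, on the bench. Origin: centre of the underside, so the jar rests 6 mm above it.
- disc_green: place for the green jar: fixed flat green disc, 56 mm across, 6 mm thick. Origin: centre of the underside.
- pad: place for the palette: fixed blue rectangular pad 130 (x) by 74 (y) by 4 (z) mm on the bench. Origin: centre of the underside; x along its length. The palette goes on it lengthwise, either way round.
- lightbox: place for the slab: fixed light-grey light box with a plain white top, 160 (x) by 92 (y) by 30 (z) mm. Origin: centre of the underside; x along its length. The slab goes on it lengthwise, either way round.
- bottle: bystander: loose white dropper bottle with a pointed white nozzle, 30 mm across, 76 mm tall, standing among the places. Leave alone. Origin: centre of the underside.
- model: bystander: loose sand-coloured dental model, an arch of teeth on a base 46 by 50 mm, 23 mm tall in all. Leave alone. Origin: centre of the underside.
Not all that is in view belongs to the job. Several things look just like the disc_pink: the one meant starts farthest to the robot's left.

How it is judged:
On the way, in this order (a step that is already met when the one before it is completed fails the run):
1. both jars stand on the discs of their own colours (horizontal distance between jar_pink and disc_pink below 0.01 m and z of jar_pink in the frame of disc_pink between 0.003 and 0.009 m and angle between each of jar_pink, jar_green's own z axis and vertical below 0.08 rad and horizontal distance between jar_green and disc_green below 0.01 m and z of jar_green in the frame of disc_green between 0.003 and 0.009 m), for 0.2 s.
2. the palette lies on the blue pad (horizontal distance between palette and pad below 0.013 m and z of palette in the frame of pad between 0.001 and 0.007 m and angle between palette's own z axis and vertical below 0.08 rad and angle between the x axis of palette and the x axis of pad, either way round below 0.15 rad), for 0.2 s.
3. the slab lies on the light box (horizontal distance between slab and lightbox below 0.015 m and z of slab in the frame of lightbox between 0.027 and 0.033 m and angle between slab's own z axis and vertical below 0.08 rad and angle between the x axis of slab and the x axis of lightbox, either way round below 0.15 rad), for 0.2 s.
At the end, for the whole second after the job is handed in: Each jar upright on the disc of its lid colour, within 10 mm of centre; palette flat on the blue pad, within 13 mm and 0.15 rad; slab flat on the light box, within 15 mm and 0.15 rad (both lengthwise, either way round); all released and at rest (all of step 1 and all of step 2 and all of step 3 and linear speed of each of jar_pink, jar_green, palette, slab below 0.02 m/s and contact force between the fingers and jar_pink below 0.1 N and contact force between the fingers and jar_green below 0.1 N and contact force between the fingers and palette below 0.1 N and contact force between the fingers and slab below 0.1 N); the robot touches nothing.
It fails at once if the dropper bottle or the dental model is moved by more than 20 mm or tipped over (distance of any of bottle, model from where it was at the start of the episode above 0.02 m or angle between any of bottle, model's own z axis and vertical above 0.4 rad).
It fails at once if a jar, the palette or the slab is dropped: falls freely by more than about 25 mm (faster than 0.7 m/s while not held) ((linear speed of jar_pink above 0.7 m/s and contact force between the fingers and jar_pink below 0.05 N) or (linear speed of jar_green above 0.7 m/s and contact force between the fingers and jar_green below 0.05 N) or (linear speed of palette above 0.7 m/s and contact force between the fingers and palette below 0.05 N) or (linear speed of slab above 0.7 m/s and contact force between the fingers and slab below 0.05 N)).
It fails at once if a jar is tipped over (more than 45 degrees) (angle between any of jar_pink, jar_green's own z axis and vertical above 0.785 rad).
It also fails if it takes over 104 s, if anything falls off the work surface, if the arm or the gripper's body presses on something with over 40 N, if the wrist force passes 120 N, or if a joint passes its speed limit or range.

## Robot

A 6-joint arm with a two-finger parallel gripper is mounted at the origin on the work surface. World frame = base frame: x ahead of the robot, y to its left, z up, the work surface at z = 0. Lengths are in m, angles in rad, forces in N, time in s.
With the tool pointing down it reaches from about 0.4 to 0.825 m from the base axis. Payload 7 kg.
Tool frame: the origin (TCP) lies on the centre line of the jaws, within the pads' length; the fingertips stand 14 mm ahead of it and the grasp point (between the pads) lies 5 mm behind it (ctrl.finger_overhang is the distance from the TCP to the fingertips, in m); z points along the fingers, y is the direction in which the jaws open and shut (so a half turn about z gives the same grasp; the last joint's range is limited). The gripper opens to 85 mm and grips with 20 to 120 N. Pads are 22 mm wide; open, the fingers measure 114 mm over their backs; the gripper's body (76 mm by 85 mm) begins 54 mm behind the grasp point. The pads swing forward as they close: fully open they stand 13 mm farther back than shut.
Start: joints at [-0.874, 0.359, 0.012, 0, -1.224, -0.288], TCP at [0.268, -0.619, 0.221] pointing down, gripper open.
Joint ranges: [-3.07, 3.07], [-1.43, 2.12], [-1.02, 1.25], [-3.03, 1.67], [-3.05, -0], [-3.03, 3.03]. Speed limits (rad/s): [2.39, 2.39, 3.01, 3.14, 3.14, 3.14].

## Interface

Orientations are given as a rotation vector (axis times angle).
In Python, from plant import ctrl gives the robot as it stands.
- The arm moves only by the shell command python3 -m crank 'ROWS'. ROWS is JSON, one flat list of numbers, 7 for each row, row after row: the shift along the tool's x, y, z in mm, then the turn, a rotation vector about the tool's x, y, z in rad, then the finger opening in mm, from 0 to 85.4. A call has 1 to 20 rows; each row is the pose to reach, as a shift and turn from the pose measured when the call began, along the tool's axes at that moment; what a row does not reach only later rows make up. A row lasts 1/8 s, in which the tool goes at most 62.5 mm and 10.7 degrees, less where a joint would pass 70% of its speed; a pose out of reach is approached as far as the arm can. A call with a gripper value outside its range is refused whole. The fingers move at their own pace and stop on an object; the grip force is fixed at half the most. Time passes only in rows, so rows that repeat a pose let the fingers close. It gives the time, the measured TCP pose, the force and the opening at its end, in the units of the state.
- ctrl.sense(): the state, without advancing time (a new reading comes with each control period).
- ctrl.snapshot(name): name is "scene" or "top"; returns the picture (384x512x3 uint8, red, green, blue); there is no depth.
- ctrl.camera_model(name): a dict with "fov_y" (degrees; the focal length in pixels is half the picture's height over the tangent of half this angle, whatever the lens; pixels are square), "cx", "cy" (the principal point, pixels), "dist" ([k1, k2, p1, p2, k3] as OpenCV has them; the pictures are not rectified), "R" (3x3) and "t" (3): a world point X has camera coordinates R X + t. Camera axes: x right, y down, z forward; pixel columns grow to the right and rows downward; lengths in m; the calibration is good to about 2 mm. A picture is of the moment at which its call begins. camera_model takes no time and is no camera call.
- ctrl.finish_job(): hands the job in, once; it reports no verdict.
The state is a dict: "t": time; "joint_positions": joint angles; "joint_vel": joint speeds; "joint_torque": joint torques, N m; "tool_pos": TCP position; "eef_rot": TCP orientation; "ft_force": force on the tool from outside, world axes, zero at the start; "torque": the same for the moment, N m; "width": finger opening in m.
Only numpy, scipy, OpenCV 4.12 (cv2) and the standard library are available. Lean on these libraries where they do the work, as an engineer would, in place of code of your own. Each camera call takes 0.05 s, during which the arm holds its last target. There are 200 camera calls.

## Working session

There is one attempt and no reset: what is moved stays moved. The work goes in short steps, Python scripts to look and compute and a shell command to move; the robot and the scene stay as the last step left them, time stands still between calls to the robot, and variables do not carry over. Pictures are saved under pics/ and viewed, about 12 in all and at most 16, crops included, and the job is handed in when it is done.

```bash
ls; mkdir -p pics; cat > snap.py <<'E'
import sys,cv2
from plant import ctrl
for n in sys.argv[2:]:
    cv2.imwrite(f'pics/{sys.argv[1]}_{n}.png',cv2.cvtColor(ctrl.snapshot(n),cv2.COLOR_RGB2BGR))
E
python3 snap.py a scene top; python3 -c "
from plant import ctrl
print(ctrl.sense()); 
for n in('scene','top'):print(ctrl.camera_model(n))"
```

```text
pics
{'t': 0.1, 'joint_positions': array([-8.73890322e-01,  3.59322008e-01,  1.11574037e-02, -2.74773438e-04,
       -1.22409297e+00, -2.88087042e-01]), 'joint_vel': array([ 0.0003851 , -0.00092049,  0.00069779,  0.00119503, -0.00043754,
        0.00091437]), 'joint_torque': array([-2.16530163e-03, -5.84763908e+01,  2.94111711e+01,  6.95461750e+00,
       -3.12172611e-03, -2.46733561e-05]), 'tool_pos': array([ 0.26811415, -0.61899251,  0.21986211]), 'eef_rot': array([ 6.37470586e-01, -3.07576335e+00, -2.21408949e-03]), 'ft_force': array([ 0.81865617, -0.17955513, -0.11408121]), 'torque': array([ 0.00251583, -0.0021592 , -0.00463612]), 'width': 0.08568670286460327}
{'fov_y': 50.17256682830989, 'cx': 255.25287106600328, 'cy': 197.91542344113049, 'dist': array([-0.03852786,  0.        ,  0.        ,  0.        ,  0.        ]), 'R': array([[ 0.36285345,  0.9316569 , -0.01878275],
       [ 0.66294399, -0.27225774, -0.6974102 ],
       [-0.65486077,  0.24060579, -0.71642601]]), 't': array([-0.1776077 , -0.3242904 ,  1.24342494])}
{'fov_y': 55.84540098913995, 'cx': 258.37891006284104, 'cy': 192.2231809978646, 'dist': array([-0.03638136,  0.        ,  0.        ,  0.        ,  0.        ]), 'R': array([[ 0.01283073, -0.99957842, -0.02604519],
       [-0.99582601, -0.01041992, -0.09067515],
       [ 0.09036554,  0.02709991, -0.99553989]]), 't': array([-0.00084032,  0.55508526,  0.79203267])}
```

View pics/a_top.png

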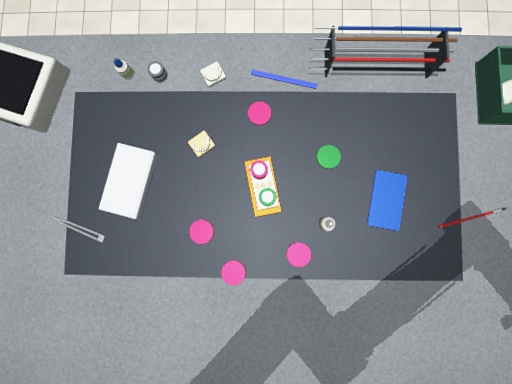

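View pics/a_scene.png

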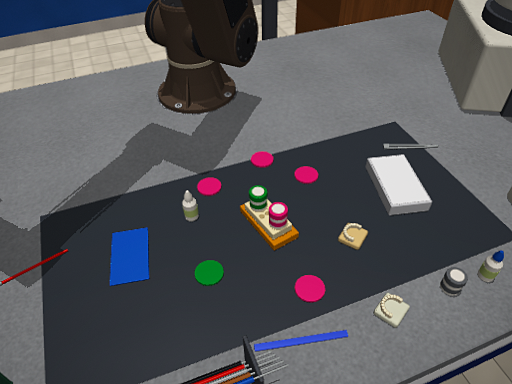

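The top view shows four pink discs at (259,113), (201,232), (233,273) and (299,255). The leftmost, (201,232), is the target. The others: green disc (329,156), pad (388,200), light box (127,181), stack (263,187) with pink jar (259,170) and green jar (267,197), bottle (328,224), model (201,143).

```bash
cat > loc.py <<'E'
import cv2,numpy as np
from plant import ctrl
def cast(n,uv,z):
    c=ctrl.camera_model(n);f=192/np.tan(np.radians(c['fov_y']/2))
    K=np.array([[f,0,c['cx']],[0,f,c['cy']],[0,0,1]])
    p=cv2.undistortPoints(np.float64(uv).reshape(-1,1,2),K,c['dist'])[:,0]
    d=np.c_[p,np.ones(len(p))]@c['R'];o=-c['R'].T@c['t']
    return (o+d*((z-o[2])/d[:,2])[:,None])[:,:2]
def blobs(n,img,lo,hi,z,amin=60,box=None):
    h=cv2.cvtColor(img,cv2.COLOR_RGB2HSV);m=cv2.inRange(h,lo,hi)
    if box: b=np.zeros_like(m);x0,y0,x1,y1=box;b[y0:y1,x0:x1]=1;m=m*b
    out=[]
    for c in cv2.findContours(m,cv2.RETR_EXTERNAL,cv2.CHAIN_APPROX_NONE)[0]:
        if cv2.contourArea(c)<amin: continue
        w=cast(n,c.reshape(-1,2),z)
        r=cv2.minAreaRect((w*1000).astype(np.float32))
        (cx,cy),(a,b),_=r
        p=cv2.boxPoints(r);e=max(p[1]-p[0],p[2]-p[1],key=np.linalg.norm)
        ang=np.degrees(np.arctan2(e[1],e[0]))%180
        out.append((c.reshape(-1,2).mean(0).round(1),np.round([cx,cy,a,b,ang],1)))
    return out
C={'pink':((160,120,90),(178,255,255)),'green':((50,120,40),(80,255,255)),'blue':((105,150,60),(125,255,255)),
'white':((0,0,185),(180,40,255)),'amber':((12,150,90),(25,255,255)),'ivory':((15,15,150),(35,120,255))}
E
cat > m1.py <<'E'
from loc import *
for n in('top','scene'):
    im=ctrl.snapshot(n);print(n)
    for k,z,a in(('pink',.006,60),('green',.006,60),('pink',.076,40),('green',.076,40),('blue',.004,300),('white',.03,300),('amber',.018,60),('ivory',.023,60)):
        print(k,z)
        for b in blobs(n,im,*C[k],z,a):
            if b[1][0]>300 and b[1][0]<850: print('  ',*b)
E
python3 m1.py
```

```text
top
pink 0.006
   [233.  272.1] [373.8  61.7  54.9  53.4  64.7]
   [298.4 254.3] [415.8 -86.8  51.8  52.2  90.7]
   [201.1 231.3] [464.8 137.   52.6  55.6  90.9]
   [258.6 169.1] [6.099e+02 6.600e+00 3.990e+01 3.490e+01 6.000e-01]
   [259.2 112.8] [7.447e+02 7.100e+00 5.350e+01 5.200e+01 5.000e-01]
green 0.006
   [267.2 196.4] [547.1 -13.8  34.7  36.9  90.6]
   [328.2 156.2] [ 642.5 -155.1   54.2   53.3   44.8]
pink 0.076
   [233.  272.1] [382.8  55.2  50.3  48.9  64.7]
   [298.4 254.3] [421.3 -80.9  47.4  47.9  90.7]
   [201.1 231.3] [466.2 124.1  48.2  50.9  90.9]
   [258.6 169.1] [599.    4.6  36.6  32.    0.6]
   [259.2 112.8] [7.225e+02 5.200e+00 4.900e+01 4.760e+01 5.000e-01]
green 0.076
   [267.2 196.4] [541.6 -14.1  31.8  33.8  90.6]
   [328.2 156.2] [ 628.9 -143.4   49.6   48.8   44.8]
blue 0.004
   [387.1 200. ] [ 542.8 -290.1   74.2  129.3  170.2]
white 0.03
   [264.7 188.7] [571.2  -5.3 102.7  46.5  12.8]
   [126.2 180.6] [579.2 307.7  90.2 158.8 166.2]
   [212.4  72.9] [832.6 116.6  44.2  47.8 119.2]
   [26.9 81.7] [812.  595.6 150.5 174.9 162.8]
amber 0.018
   [262.  18
[... 792 characters left out ...]
.076
   [208.6 272.4] [ 692.7 -163.    50.    50.5  158.2]
   [257.8 193.1] [547.4 -15.3  36.6  45.6 157.7]
blue 0.004
   [300.5 340.1] [831.7 -51.  159.5  12.3  77.4]
   [129.1 256.4] [ 544.  -291.1   75.2  132.8  170.5]
white 0.03
   [390.2 311.1] [848.6 109.8  41.7  45.7 118.8]
   [397.4 180.6] [581.5 307.7  88.5 156.  166.1]
amber 0.018
   [267.6 229. ] [576.1  -5.2 139.7  67.8  12.1]
ivory 0.023
   [392.1 307.9] [844.9 115.6  43.6  53.8 118.2]
   [456.8 275. ] [834.5 263.   24.   25.3 108.6]
   [494. 263.] [839.9 345.9  28.4  23.3  29.3]
   [352.7 233.7] [675.9 137.8  44.3  54.4 124.8]
   [267.8 217.4] [562.8  -0.7 105.8  49.1  12.8]
   [188.1 199.8] [ 456.3 -141.8   26.    53.1  165.7]
```

```bash
cat > go.py <<'E'
# args: x y z yaw(deg, tool x mod 180) [more quadruples]; prints rows' first six numbers from the pose now
import sys,numpy as np
from scipy.spatial.transform import Rotation as R
from plant import ctrl
s=ctrl.sense();A=R.from_rotvec(s['eef_rot']);p=s['tool_pos']
yx=np.degrees(np.arctan2(*A.as_matrix()[1::-1,0]))
print('t %.2f'%s['t'],'pos',(p*1000).round(1),'yaw %.1f'%yx,'w %.1f'%(s['width']*1000),'F',s['ft_force'].round(1),'q',s['joint_positions'].round(2))
a=np.array(sys.argv[1:],float).reshape(-1,4)
for x,y,z,w in a:
    w=yx+((w-yx+90)%180-90); c,d=np.cos(np.radians(w)),np.sin(np.radians(w))
    B=R.from_matrix(np.array([[c,d,0],[d,-c,0],[0,0,-1]]))
    print((A.inv().apply(np.array([x,y,z])-p*1000)).round(1),(A.inv()*B).as_rotvec().round(3))
E
python3 go.py 600 4 180 13 600 4 64 13
python3 -c "
from loc import *
print(cast('top',[[328,224]],.05), cast('scene',[[190,219]],0))"
```

```text
t 0.20 pos [ 268.2 -619.1  220.1] yaw -156.6 w 85.5 F [ 1.  -0.8 -0.7] q [-0.87  0.36  0.01 -0.   -1.22 -0.29]
[-552.2  439.9   40.5] [ 0.001 -0.     0.182]
[-552.2  439.8  156.5] [ 0.001 -0.     0.182]
[[ 0.4853872  -0.14653159]] [[ 0.49485648 -0.1529759 ]]
```

```bash
python3 -m crank '[-552,440,20,0,0,0.182,85, -552,440,40,0,0,0.182,85, -552,440,40,0,0,0.182,85, -552,440,40,0,0,0.182,85, -552,440,40,0,0,0.182,85, -552,440,40,0,0,0.182,85, -552,440,40,0,0,0.182,85, -552,440,40,0,0,0.182,85, -552,440,40,0,0,0.182,85, -552,440,40,0,0,0.182,85, -552,440,40,0,0,0.182,85, -552,440,40,0,0,0.182,85, -552,440,40,0,0,0.182,85, -552,440,40,0,0,0.182,85, -552,440,40,0,0,0.182,85, -552,440,40,0,0,0.182,85]'; python3 go.py 600 4 64 13
```

```text
t: 2.2
tool_pos: [0.5996, 0.0032, 0.1809]
eef_rot: [-0.353, 3.122, 0.002]
ft_force: [-0.7, -0.7, 1.1]
width: 0.0852
t 2.20 pos [599.6   3.2 180.9] yaw -167.1 w 85.2 F [-0.7 -0.7  1.1] q [ 0.33  0.26 -0.22 -0.   -1.09 -1.67]
[ -0.6   0.6 116.9] [ 0.001  0.    -0.001]
```

```bash
python3 -m crank '[0,0,50,0,0,0,85, 0,0,85,0,0,0,85, 0,0,105,0,0,0,85, 0,0,117,0,0,0,75, 0,0,117,0,0,0,60, 0,0,117,0,0,0,45, 0,0,117,0,0,0,38, 0,0,117,0,0,0,30, 0,0,117,0,0,0,30, 0,0,117,0,0,0,30, 0,0,117,0,0,0,30, 0,0,117,0,0,0,30, 0,0,117,0,0,0,30]'; python3 snap.py b scene; python3 go.py
```

```text
t: 3.82
tool_pos: [0.6004, 0.0035, 0.065]
eef_rot: [-0.354, 3.12, 0.002]
ft_force: [-1.1, 1.3, 5.9]
width: 0.0303
t 3.88 pos [600.4   3.5  65. ] yaw -167.1 w 30.0 F [-1.1  1.7  5.9] q [ 0.33  0.38 -0.35 -0.   -0.84 -1.67]
```

View pics/b_scene.png

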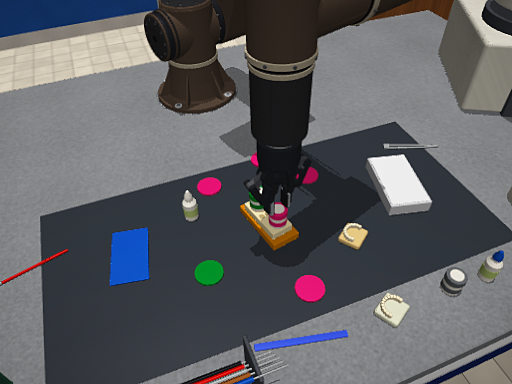

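The fingers reached 30 mm, so they did not stop on the 38 mm lid. I need a closer look at (277,210).

```bash
python3 -c "
import cv2
i=cv2.imread('pics/b_scene.png')[140:260,210:350];cv2.imwrite('pics/b_crop.png',cv2.resize(i,None,fx=5,fy=5,interpolation=2))"
```

```text
(no output)
```

View pics/b_crop.png

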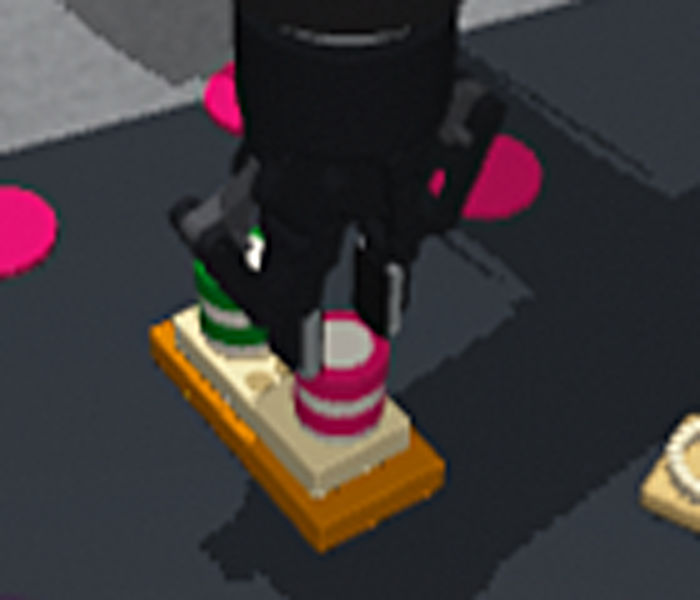

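The pads are pinching the near side of the pink lid, so the jar sits farther out than the tool. I'll open, back up and re-measure.

```bash
python3 -m crank '[0,0,0,0,0,0,40, 0,0,0,0,0,0,60, 0,0,0,0,0,0,85, 0,0,0,0,0,0,85, 0,0,-50,0,0,0,85, 0,0,-100,0,0,0,85, -100,0,-115,0,0,0,85, -120,0,-115,0,0,0,85]'; python3 go.py; python3 snap.py c scene top; cat > spot.py <<'E'
from loc import *
import sys
for t in sys.argv[1:]:
  for n in('scene','top'):
    im=cv2.cvtColor(cv2.imread(f'pics/{t}_{n}.png'),cv2.COLOR_BGR2HSV)
    for k in('pink','green'):
        m=cv2.inRange(im,*C[k]);cs,h=cv2.findContours(m,cv2.RETR_CCOMP,cv2.CHAIN_APPROX_NONE)
        for c,hh in zip(cs,h[0] if h is not None else []):
            if hh[3]>=0 and cv2.contourArea(c)>15:
                M=cv2.moments(c);u=[M['m10']/M['m00'],M['m01']/M['m00']]
                print(t,n,k,np.round(u,1),cv2.contourArea(c),(cast(n,[u],.076)*1000).round(1))
E
python3 spot.py a c
```

```text
t: 4.88
tool_pos: [0.719, 0.0307, 0.1828]
eef_rot: [-0.354, 3.116, 0.003]
ft_force: [1.8, 0.1, -0.5]
width: 0.0849
t 4.88 pos [719.   30.7 182.8] yaw -167.0 w 84.9 F [ 1.8  0.1 -0.5] q [ 0.31  0.45  0.07 -0.   -1.18 -1.66]
a scene pink [277.8 208.3] 122.5 [[601.5   4.9]]
a scene green [257.5 191. ] 113.0 [[542.1 -14. ]]
a top pink [258.6 168.6] 139.5 [[601.    4.4]]
a top green [267.1 196.2] 156.5 [[542.3 -14.3]]
c scene pink [277.6 208.4] 127.0 [[601.6   4.4]]
c scene green [257.5 191. ] 114.0 [[542.2 -14.1]]
c top pink [258.8 168.4] 147.0 [[601.4   4. ]]
c top green [267.1 196.1] 158.0 [[542.3 -14.2]]
```

```bash
python3 -c "
import cv2,numpy as np
a=[cv2.resize(cv2.imread(f'pics/{k}_{n}.png')[y:y+80,x:x+100],None,fx=4,fy=4,interpolation=2) for k in 'ac' for n,x,y in(('scene',220,170),('top',215,140))]
cv2.imwrite('pics/cc.png',np.vstack([np.hstack(a[:2]),np.hstack(a[2:])])[:600])"
```

```text
(no output)
```

View pics/cc.png

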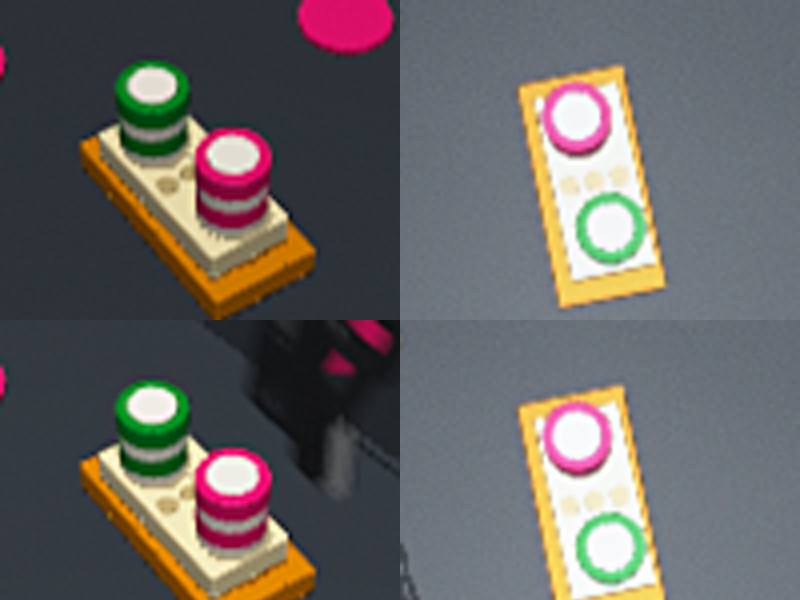

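```bash
cat > proj.py <<'E'
from loc import *
def proj(n,P):
    c=ctrl.camera_model(n);f=192/np.tan(np.radians(c['fov_y']/2))
    K=np.array([[f,0,c['cx']],[0,f,c['cy']],[0,0,1]])
    return cv2.projectPoints(np.float64(P).reshape(-1,1,3),cv2.Rodrigues(c['R'])[0],c['t'],K,c['dist'])[0][:,0]
E
python3 - <<'E'
from proj import *
P=[[.719,.0307,.1828],[.719,.0307,.1688],[.719,.0307,.30]]
out=[]
for n in('scene','top'):
    i=cv2.resize(cv2.imread(f'pics/c_{n}.png'),None,fx=.78,fy=.78)
    for u in proj(n,P): cv2.circle(i,tuple(int(v*.78) for v in u),3,(0,255,255),1); print(n,u)
    out.append(i)
cv2.imwrite('pics/cp.png',np.hstack(out))
u=proj('scene',[[.6004,.0035,.065],[.6004,.0035,.051],[.6013,.0044,.076]]);print(u)
E
```

```text
scene [323.71279786 208.34448804]
scene [322.83375657 214.25512918]
scene [332.23016144 150.66807122]
top [243.90961579  97.1577156 ]
top [244.39103821  99.73067488]
top [238.95030881  70.65678486]
[[276.80807259 211.91023688]
 [276.67430008 216.65263375]
 [277.5253796  208.28576083]]
```

View pics/cp.png

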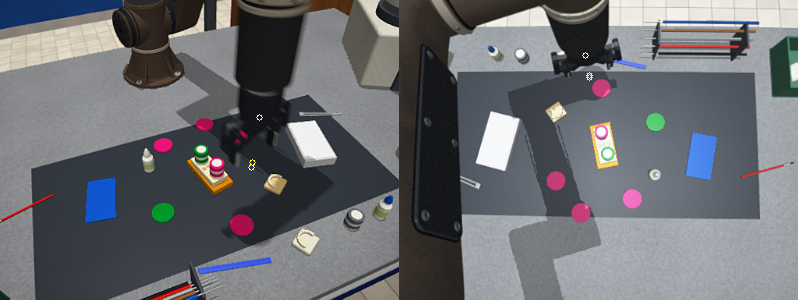

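The gripper appears displaced from its reported TCP, although that picture was blurred by motion. I'll put it still at a mid-air spot with the fingers at about 38 mm and triangulate the fingertips.

```bash
python3 -m crank '[60,0,40,0,0,0,38, 60,0,40,0,0,0,38, 60,0,40,0,0,0,38, 60,0,40,0,0,0,38, 60,0,40,0,0,0,38, 60,0,40,0,0,0,38]'; python3 snap.py d scene top;python3 go.py; python3 - <<'E'
from proj import *
s=ctrl.sense();p=s['tool_pos']
from scipy.spatial.transform import Rotation as R
A=R.from_rotvec(s['eef_rot']).as_matrix()
P=[p,p+A[:,2]*.014,p+A@[0,.019,.014],p+A@[0,-.019,.014]]
out=[]
for n in('scene','top'):
    i=cv2.imread(f'pics/d_{n}.png');U=proj(n,P);print(U.round(1))
    x,y=(U[0]-[50,70]).astype(int);y=max(y,0);print('crop',x,y)
    i=cv2.resize(i[y:y+130,x:x+100],None,fx=4,fy=4,interpolation=2)
    for u in U: cv2.circle(i,tuple(int(4*v) for v in u-[x,y]),4,(0,255,255),1)
    out.append(cv2.convertScaleAbs(i,alpha=2,beta=20))
cv2.imwrite('pics/dp.png',np.hstack(out))
E
```

```text
t: 5.72
tool_pos: [0.6634, 0.018, 0.1389]
eef_rot: [-0.354, 3.118, 0.001]
ft_force: [0.3, -0.1, -0.1]
width: 0.0381
t 5.83 pos [663.1  17.9 138.7] yaw -167.0 w 38.0 F [-0.   1.1 -0.3] q [ 0.32  0.4  -0.13 -0.   -1.05 -1.66]
[[299.5 205.8]
 [299.  211.2]
 [307.4 206.7]
 [290.5 215.9]]
crop 249 135
[[251.4 132.4]
 [251.7 134.2]
 [242.5 136.2]
 [260.9 132.2]]
crop 201 62
```

View pics/dp.png

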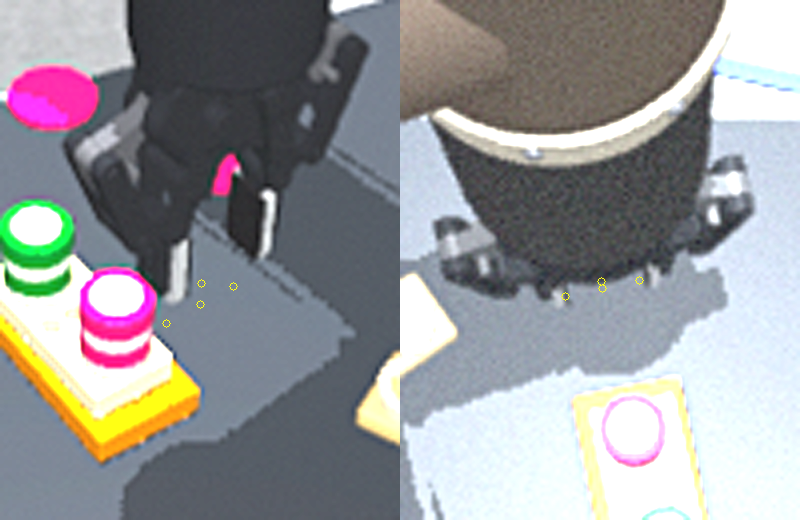

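```bash
cat > tri.py <<'E'
from proj import *
from scipy.optimize import least_squares
def tri(us,ut): 
    r=least_squares(lambda P:np.r_[proj('scene',P)[0]-us,proj('top',P)[0]-ut],[.6,0,.1]);return (r.x*1000).round(1),r.fun.round(1)
E
python3 - <<'E'
from tri import *
p=ctrl.sense()['tool_pos']
print(tri([304,204.4],[252.5,133.2]),tri([302,200.5],[252.5,130.2]))
E
```

```text
(array([663.4,  21.2, 140.4]), array([-2.7,  0.3, -2.8, -1.1])) (array([665. ,  18.1, 153.3]), array([-1.5,  0.2, -1.5, -0.6]))
```

```bash
python3 -c "
from plant import ctrl;print(ctrl.finger_overhang)"; python3 go.py 601 4.3 139 13 601 4.3 70 13 601 4.3 45 13
```

```text
0.014
t 5.83 pos [663.1  17.9 138.7] yaw -167.0 w 38.0 F [-0.   1.1 -0.3] q [ 0.32  0.4  -0.13 -0.   -1.05 -1.66]
[63.6  0.7 -0.5] [ 0.     0.003 -0.001]
[63.7  0.7 68.5] [ 0.     0.003 -0.001]
[63.8  0.7 93.5] [ 0.     0.003 -0.001]
```

```bash
python3 -m crank '[30,0,0,0,0,0,70, 64,1,0,0,0,0,70, 64,1,0,0,0,0,70, 64,1,40,0,0,0,70, 64,1,65,0,0,0,70, 64,1,80,0,0,0,70, 64,1,90,0,0,0,70, 64,1,94,0,0,0,70, 64,1,94,0,0,0,60, 64,1,94,0,0,0,50, 64,1,94,0,0,0,45, 64,1,94,0,0,0,40, 64,1,94,0,0,0,34, 64,1,94,0,0,0,25, 64,1,94,0,0,0,25, 64,1,94,0,0,0,25, 64,1,94,0,0,0,25, 64,1,94,0,0,0,25]'; python3 go.py
```

```text
t: 8.07
tool_pos: [0.6011, 0.0046, 0.0452]
eef_rot: [-0.355, 3.118, 0.001]
ft_force: [-0.9, -0.2, 5.1]
width: 0.0357
t 8.07 pos [601.1   4.6  45.2] yaw -167.0 w 35.7 F [-0.9 -0.2  5.1] q [ 0.33  0.4  -0.37  0.   -0.8  -1.68]
```

```bash
python3 -m crank '[0,0,-6,0,0,0,25, 0,0,-15,0,0,0,25, 0,0,-15,0,0,0,25]'; python3 go.py; python3 snap.py e scene; python3 -c "
import cv2
i=cv2.imread('pics/e_scene.png')[140:260,210:350];cv2.imwrite('pics/e_crop.png',cv2.convertScaleAbs(cv2.resize(i,None,fx=5,fy=5,interpolation=2),alpha=1.7,beta=20))"
```

```text
t: 8.45
tool_pos: [0.6017, 0.0048, 0.0612]
eef_rot: [-0.355, 3.116, 0.001]
ft_force: [-0.7, 0.0, 0.2]
width: 0.0363
t 8.45 pos [601.7   4.8  61.2] yaw -167.0 w 36.3 F [-0.7  0.   0.2] q [ 0.33  0.38 -0.35  0.   -0.83 -1.68]
```

View pics/e_crop.png

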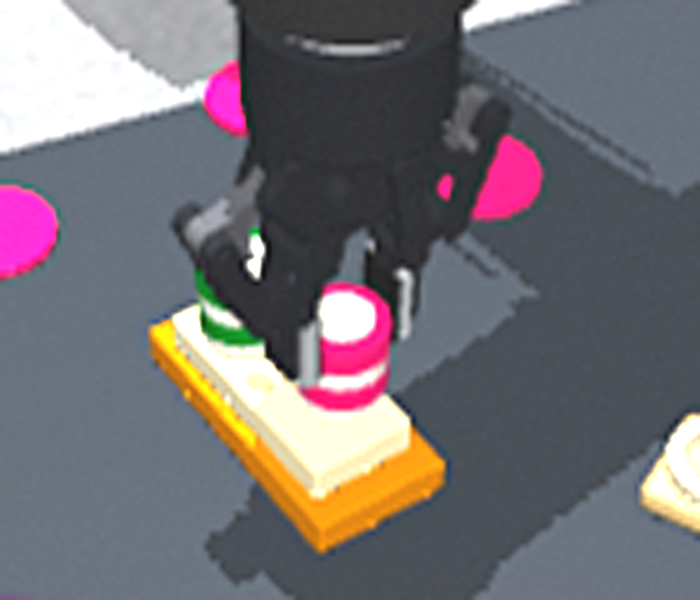

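```bash
python3 - <<'E'
from loc import *
im=cv2.cvtColor(cv2.imread('pics/e_scene.png'),cv2.COLOR_BGR2HSV)
m=cv2.inRange(im,*C['white']);m[:195]=0;m[215:]=0;m[:,:268]=0;m[:,290:]=0
u=np.argwhere(m)[:,::-1];print(len(u),u.mean(0),u.min(0),u.max(0),cast('scene',[u.mean(0)],.092)*1000)
m=cv2.inRange(im,*C['pink']);m[:190]=0;m[225:]=0;m[:,:268]=0;m[:,290:]=0
u=np.argwhere(m)[:,::-1];print(u.min(0),u.max(0))
E
python3 go.py 466 137 200 13 466 137 140 13
```

```text
2 [275. 203.] [275 200] [275 206] [[600.29837589  -0.77541462]]
[270 196] [287 221]
t 8.50 pos [601.4   4.7  60.7] yaw -167.0 w 36.0 F [-1.2  0.3 -1. ] q [ 0.33  0.38 -0.35  0.   -0.83 -1.68]
[ 101.6  159.3 -139.8] [ 0.     0.004 -0.   ]
[101.8 159.3 -79.8] [ 0.     0.004 -0.   ]
```

```bash
python3 -m crank '[0,0,-30,0,0,0,25, 0,0,-60,0,0,0,25, 15,25,-75,0,0,0,25, 40,65,-80,0,0,0,25, 65,105,-80,0,0,0,25, 90,140,-80,0,0,0,25, 102,158,-70,0,0,0,25, 102,159,-50,0,0,0,25, 102,159,-20,0,0,0,25, 102,159,0,0,0,0,25, 102,159,0,0,0,0,25, 102,159,0,0,0,0,25]'; python3 snap.py f scene; python3 go.py 466 137 15 13; python3 - <<'E'
from loc import *
i=cv2.imread('pics/f_scene.png')
u=[304,184]
i=i[120:240,235:375];cv2.imwrite('pics/f_crop.png',cv2.convertScaleAbs(cv2.resize(i,None,fx=5,fy=5,interpolation=2),alpha=1.7,beta=20))
E
```

```text
t: 10.0
tool_pos: [0.4667, 0.137, 0.0609]
eef_rot: [-0.355, 3.116, 0.001]
ft_force: [0.9, 0.8, 0.1]
width: 0.0358
t 10.05 pos [466.8 137.1  61.1] yaw -167.0 w 35.7 F [-1.4  0.4  0.2] q [ 0.69  0.22 -0.61  0.   -0.74 -2.04]
[ 1.1  0.1 46.1] [ 0.001  0.006 -0.   ]
```

View pics/f_crop.png

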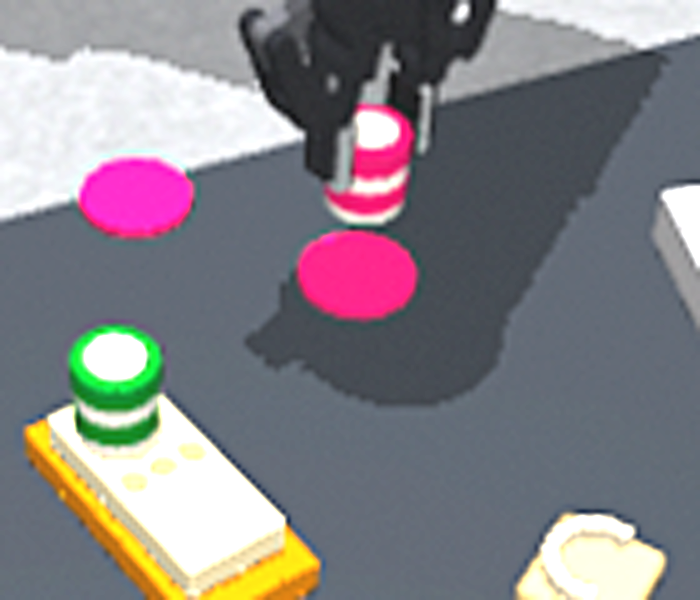

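```bash
python3 -c "
from loc import *
print(cast('scene',[[235+366/5,120+206/5]],.052)*1000,cast('scene',[[235+379/5,120+129/5]],.092)*1000,cast('scene',[[235+357/5,120+272/5]],.006)*1000)"
```

```text
[[474.15319677 135.77598628]] [[470.38745142 140.78621035]] [[468.4435857  137.64243618]]
```

```bash
python3 -m crank '[3,0,15,0,0,0,25, 3,0,27,0,0,0,25, 3,0,36,0,0,0,25, 3,0,41,0,0,0,25, 3,0,43,0,0,0,25, 3,0,43,0,0,0,25, 3,0,43,0,0,0,25]'; python3 go.py
```

```text
t: 10.92
tool_pos: [0.4643, 0.1367, 0.0184]
eef_rot: [-0.355, 3.115, 0.003]
ft_force: [-0.0, -0.4, -0.1]
width: 0.0356
t 10.93 pos [464.3 136.7  18.4] yaw -167.0 w 35.6 F [-0.  -0.4 -0.1] q [ 0.7   0.28 -0.66  0.   -0.62 -2.04]
```

```bash
python3 -m crank '[0,0,1,0,0,0,25, 0,0,2,0,0,0,25, 0,0,3,0,0,0,25, 0,0,3,0,0,0,25]'; python3 go.py; python3 snap.py g scene; python3 - <<'E'
import cv2
i=cv2.imread('pics/g_scene.png')[120:240,235:375];cv2.imwrite('pics/g_crop.png',cv2.convertScaleAbs(cv2.resize(i,None,fx=5,fy=5,interpolation=2),alpha=1.7,beta=20))
E
```

```text
t: 11.42
tool_pos: [0.4643, 0.1366, 0.0153]
eef_rot: [-0.355, 3.116, 0.002]
ft_force: [-0.7, -0.6, 0.3]
width: 0.0363
t 11.43 pos [464.3 136.6  15.3] yaw -167.0 w 36.3 F [-0.7 -0.6  0.3] q [ 0.7   0.29 -0.66  0.   -0.62 -2.04]
```

View pics/g_crop.png

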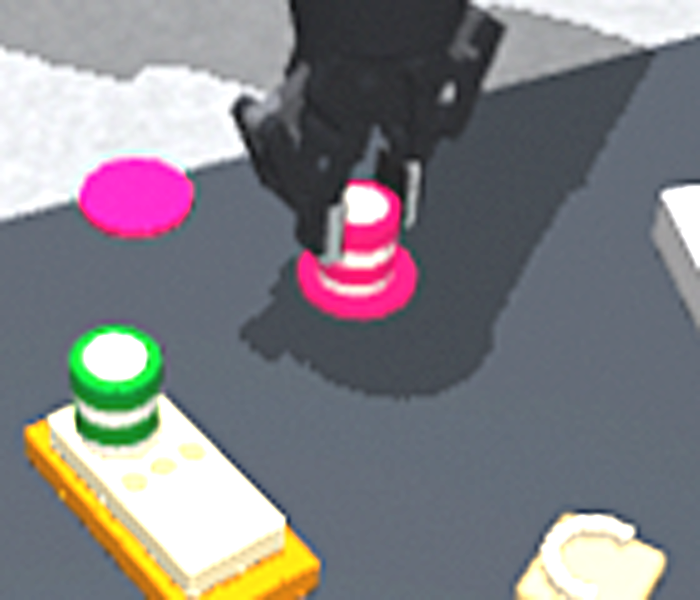

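```bash
python3 -m crank '[-1,0,1,0,0,0,25, -1,0,1.5,0,0,0,25, -1,0,2,0,0,0,25, -1,0,2,0,0,0,25]'; python3 go.py;  python3 -m crank '[0,0,1,0,0,0,25, 0,0,1,0,0,0,25,0,0,1,0,0,0,25]'; python3 go.py
```

```text
t: 11.98
tool_pos: [0.4649, 0.1367, 0.0151]
eef_rot: [-0.356, 3.116, 0.002]
ft_force: [-11.5, -0.7, 27.2]
width: 0.0357
t 11.97 pos [464.9 136.7  15.1] yaw -167.0 w 35.7 F [-11.5  -0.7  27.2] q [ 0.69  0.29 -0.66  0.   -0.62 -2.04]
t: 12.35
tool_pos: [0.4647, 0.1367, 0.0151]
eef_rot: [-0.356, 3.115, 0.002]
ft_force: [-5.8, -0.1, 15.7]
width: 0.0359
t 12.35 pos [464.7 136.7  15.1] yaw -167.0 w 35.9 F [-5.8 -0.1 15.7] q [ 0.7   0.29 -0.66  0.   -0.62 -2.04]
```

```bash
python3 -m crank '[0,0,-0.5,0,0,0,40, 0,0,-0.5,0,0,0,50, 0,0,-0.5,0,0,0,60, 0,0,-0.5,0,0,0,70, 0,0,-30,0,0,0,70, 0,0,-70,0,0,0,70, 0,0,-110,0,0,0,70, 0,0,-120,0,0,0,70]'; python3 go.py 542 -14 130 13 542 -14 45 13; python3 snap.py h scene; python3 - <<'E'
from loc import *
im=cv2.imread('pics/h_scene.png');h=cv2.cvtColor(im,cv2.COLOR_BGR2HSV)
m=cv2.inRange(h,(0,0,120),(180,70,255));m[:140]=0;m[195:]=0;m[:,:285]=0;m[:,325:]=0
for c in cv2.findContours(m,0,1)[0]:
    if cv2.contourArea(c)>15:
        M=cv2.moments(c);u=[M['m10']/M['m00'],M['m01']/M['m00']];print(u,cv2.contourArea(c),cast('scene',[u],.046)*1000)
E
```

```text
t: 13.35
tool_pos: [0.4653, 0.1373, 0.1377]
eef_rot: [-0.356, 3.111, 0.005]
ft_force: [-0.5, 0.4, 0.4]
width: 0.0699
t 13.35 pos [465.3 137.3 137.7] yaw -166.9 w 69.9 F [-0.5  0.4  0.4] q [ 0.7   0.11 -0.52  0.   -0.92 -2.04]
[ -40.5 -164.7    7.7] [0.002 0.01  0.001]
[ -39.6 -164.9   92.7] [0.002 0.01  0.001]
[306.1801801801802, 171.16216216216216] 18.5 [[496.82887919 119.97311817]]
[306.7569444444444, 160.89236111111111] 48.0 [[465.82577219 136.73202452]]
[291.3945945945946, 144.08828828828828] 92.5 [[396.38249705 130.17836897]]
```

The pink jar is placed: its lid spot reads (465.8,136.7), against a disc centre of about (466,137). Next, the green jar.

```bash
python3 -m crank '[-10,-40,0,0,0,0,70, -25,-100,5,0,0,0,70, -40,-160,8,0,0,0,70, -40,-165,20,0,0.01,0,70, -40,-165,50,0,0.01,0,70, -40,-165,75,0,0.01,0,70, -40,-165,87,0,0.01,0,70, -40,-165,93,0,0.01,0,70, -40,-165,93,0,0.01,0,60, -40,-165,93,0,0.01,0,50, -40,-165,93,0,0.01,0,44, -40,-165,93,0,0.01,0,38, -40,-165,93,0,0.01,0,32, -40,-165,93,0,0.01,0,25, -40,-165,93,0,0.01,0,25, -40,-165,93,0,0.01,0,25, -40,-165,85,0,0.01,0,25, -40,-165,50,0,0.01,0,25, -40,-165,20,0,0.01,0,25, -40,-165,20,0,0.01,0,25]';python3 go.py 643.5 -155.5 130 13 643.5 -155.5 60 13 643.5 -155.5 15 13
```

```text
t: 15.9
tool_pos: [0.5431, -0.0141, 0.1204]
eef_rot: [-0.357, 3.117, 0.004]
ft_force: [-0.6, -0.6, -1.4]
width: 0.0356
t 15.90 pos [543.1 -14.1 120.4] yaw -166.9 w 35.6 F [-0.6 -0.6 -1.4] q [ 0.33  0.23 -0.42 -0.   -0.92 -1.67]
[ -65.8 -160.4   -9.6] [0.002 0.005 0.001]
[ -65.5 -160.5   60.4] [0.002 0.005 0.001]
[ -65.3 -160.6  105.4] [0.002 0.005 0.001]
```

```bash
python3 -m crank '[-10,-25,-10,0,0,0,25, -30,-70,-10,0,0,0,25, -50,-115,-10,0,0,0,25, -62,-150,-5,0,0,0,25, -66,-160,10,0,0.005,0,25, -66,-160.5,40,0,0.005,0,25, -66,-160.5,65,0,0.005,0,25, -66,-160.5,85,0,0.005,0,25, -66,-160.5,92,0,0.005,0,25, -66,-160.5,95,0,0.005,0,25, -66,-160.5,95,0,0.005,0,25]';python3 go.py 643.5 -155.5 15 13;  python3 snap.py i scene; python3 - <<'E'
from loc import *
im=cv2.imread('pics/i_scene.png');h=cv2.cvtColor(im,cv2.COLOR_BGR2HSV)
g=cv2.inRange(h,*C['green']);u=np.argwhere(g)[:,::-1];u=u[(u[:,0]>185)&(u[:,0]<235)&(u[:,1]>225)];print(u.min(0),u.max(0))
z=ctrl.sense()['tool_pos'][2]+.031
m=cv2.inRange(h,(0,0,100),(180,80,255));m[:235]=0;m[285:]=0;m[:,:185]=0;m[:,235:]=0
for c in cv2.findContours(m,0,1)[0]:
    if cv2.contourArea(c)>15:
        M=cv2.moments(c);u=[M['m10']/M['m00'],M['m01']/M['m00']];print(u,cv2.contourArea(c),cast('scene',[u],z)*1000)
i=im[210:300,150:270];cv2.imwrite('pics/i_crop.png',cv2.convertScaleAbs(cv2.resize(i,None,fx=5,fy=5,interpolation=2),alpha=1.7,beta=20))
E
```

```text
t: 17.27
tool_pos: [0.6444, -0.1551, 0.0259]
eef_rot: [-0.358, 3.121, 0.003]
ft_force: [-0.3, -0.3, -0.3]
width: 0.0359
t 17.27 pos [ 644.4 -155.1   25.9] yaw -166.9 w 35.9 F [-0.3 -0.3 -0.3] q [ 0.06  0.51 -0.23 -0.   -0.83 -1.4 ]
[ 0.9 -0.2 10.9] [0.002 0.    0.002]
[194 249] [223 285]
[208.99393939393937, 268.98787878787874] 27.5 [[ 673.65380556 -158.28436658]]
[197.8119658119658, 266.017094017094] 19.5 [[ 660.13316189 -174.96658571]]
[205.80606060606058, 256.31666666666666] 110.0 [[ 645.07585116 -155.67562605]]
```

View pics/i_crop.png

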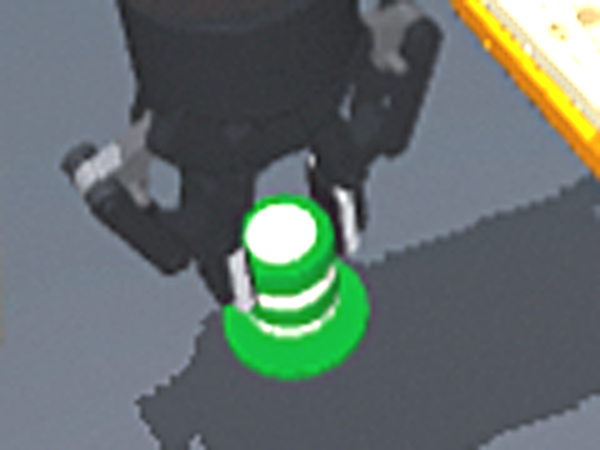

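The green jar sits over its disc, spot at (645,-156). Lowering it.

```bash
python3 -m crank '[1,0,4,0,0,0,25, 1,0,8,0,0,0,25, 1,0,9.5,0,0,0,25, 1,0,10.5,0,0,0,25, 1,0,11.2,0,0,0,25, 1,0,11.2,0,0,0,25]'; python3 go.py
```

```text
t: 18.08
tool_pos: [0.6436, -0.1554, 0.0155]
eef_rot: [-0.358, 3.12, 0.003]
ft_force: [-2.1, 0.2, 6.0]
width: 0.0358
t 18.07 pos [ 643.6 -155.4   15.5] yaw -166.9 w 35.8 F [-2.1  0.2  6. ] q [ 0.06  0.52 -0.24 -0.   -0.81 -1.4 ]
```

Contact. I'll release, lift, and then measure the palette and slab again.

```bash
python3 -m crank '[0,0,0,0,0,0,40, 0,0,0,0,0,0,50, 0,0,0,0,0,0,60, 0,0,0,0,0,0,70, 0,0,-30,0,0,0,70, 0,0,-70,0,0,0,80, 0,0,-110,0,0,0,80, 0,0,-130,0,0,0,80, 0,0,-130,0,0,0,80]'; python3 snap.py j scene top; python3 spot.py j|grep green; python3 - <<'E'
from loc import *
for n in('top','scene'):
    im=cv2.imread(f'pics/j_{n}.png')[:,:,::-1].copy()
    for k,z in(('amber',.018),('ivory',.036),('white',.036)):
        for b in blobs(n,im,*C[k],z,200):
            if 500<b[1][0]<620 and abs(b[1][1])<50: print(n,k,*b)
E
python3 go.py 571 -5 120 13 571 -5 22 13
```

```text
t: 19.2
tool_pos: [0.6446, -0.1557, 0.1476]
eef_rot: [-0.358, 3.117, 0.002]
ft_force: [0.2, 0.6, -0.6]
width: 0.08
j scene green [208.6 277.5] 48.0 [[ 703.1 -165.9]]
j scene green [207.5 271.6] 72.5 [[ 691.  -164.2]]
j scene green [206.1 259.5] 152.5 [[ 665.7 -159.2]]
j top green [325.1 159.4] 35.5 [[ 621.9 -136.8]]
j top green [331.8 152.5] 145.0 [[ 637.1 -151. ]]
top white [270.7 184.8] [574.3 -18.8 104.3  21.3  11.9]
scene amber [268.1 229.3] [576.7  -5.2 140.7  68.   11.7]
scene ivory [268.7 216.3] [577.7  -6.1 112.7  51.7  10.8]
t 19.30 pos [ 643.1 -155.5  144.9] yaw -166.9 w 80.0 F [-0.7 -0.  -0.2] q [ 0.06  0.39 -0.12 -0.   -1.06 -1.4 ]
[ 36.2 162.9  25.3] [0.002 0.    0.001]
[ 36.2 162.7 123.3] [0.002 0.    0.001]
```

```bash
python3 - <<'E'
from loc import *
print(cast('top',[[263.2,185.3]],.036)*1000)
im=cv2.imread('pics/j_scene.png');i=im[180:260,220:320]
h=cv2.cvtColor(im,cv2.COLOR_BGR2HSV);print(h[216,268],h[208:214,245:262:2].tolist()[0][:4])
i=cv2.resize(i,None,fx=7,fy=7,interpolation=2);cv2.imwrite('pics/j_crop.png',cv2.convertScaleAbs(i,alpha=1.1))
E
```

```text
[[569.68553253  -5.21727988]]
[ 22  74 185] [[22, 88, 154], [21, 79, 135], [25, 61, 247], [25, 52, 245]]
```

View pics/j_crop.png

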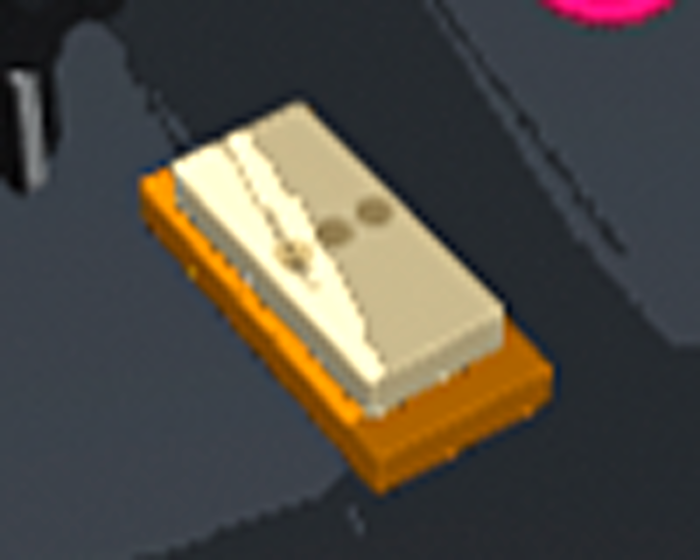

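The bare palette's top corners are at crop pixels (175,167), (298,102), (503,310) and (378,380), with the middle spot at (335,232).

```bash
python3 - <<'E'
from loc import *
k=np.array([[175,167],[298,102],[503,310],[378,380],[335,232]])/7+[220,180]
w=cast('scene',k,.036)*1000;print(w.round(1),w[:4].mean(0),[np.degrees(np.arctan2(*(w[a]-w[b])[::-1])) for a,b in((3,0),(2,1))])
k=np.array([[140,182],[552,370],[380,445]])/7+[220,180]
print((cast('scene',k,.018)*1000).round(1))
E
python3 go.py 570.5 -5.2 80 12.5 570.5 -5.2 11 12.5
```

```text
[[530.2 -38.2]
 [518.8   6.2]
 [618.5  29. ]
 [628.7 -14.1]
 [572.6  -3.9]] [574.01348174  -4.2804553 ] [np.float64(13.77321234206628), np.float64(12.91226815652611)]
[[515.8 -45.1]
 [630.8  39.8]
 [637.2 -16.8]]
t 19.30 pos [ 643.1 -155.5  144.9] yaw -166.9 w 80.0 F [-0.7 -0.  -0.2] q [ 0.06  0.39 -0.12 -0.   -1.06 -1.4 ]
[ 36.7 162.7  65.3] [0.002 0.    0.01 ]
[ 36.8 162.6 134.3] [0.002 0.    0.01 ]
```

```bash
python3 -m crank '[10,40,0,0,0,0,80, 22,100,10,0,0,0,80, 34,150,20,0,0,0,80, 36,163,40,0,0,0.005,80, 36,163,80,0,0,0.005,80, 36,163,110,0,0,0.005,80, 36,163,127,0,0,0.005,80, 36,163,133,0,0,0.005,80, 36,163,134,0,0,0.005,72, 36,163,134,0,0,0.005,64, 36,163,134,0,0,0.005,58, 36,163,134,0,0,0.005,52, 36,163,134,0,0,0.005,46, 36,163,134,0,0,0.005,40, 36,163,134,0,0,0.005,35, 36,163,134,0,0,0.005,35, 36,163,134,0,0,0.005,35]';python3 go.py
```

```text
t: 21.42
tool_pos: [0.5714, -0.0045, 0.0122]
eef_rot: [-0.35, 3.121, 0.004]
ft_force: [-2.1, 0.6, 5.9]
width: 0.046
t 21.43 pos [571.4  -4.5  12.2] yaw -167.2 w 46.0 F [-2.1  0.6  5.9] q [ 0.33  0.41 -0.46 -0.   -0.7  -1.68]
```

```bash
python3 -m crank '[0,0,-3,0,0,0,35, 0,0,-10,0,0,0,35, 0,0,-20,0,0,0,35, 0,0,-20,0,0,0,35, 0,0,-20,0,0,0,35]';python3 go.py 543.3 -290.5 120 170.3 543.3 -290.5 40 170.3; python3 snap.py k scene; python3 - <<'E'
import cv2
i=cv2.imread('pics/k_scene.png')[140:260,210:350];cv2.imwrite('pics/k_crop.png',cv2.convertScaleAbs(cv2.resize(i,None,fx=5,fy=5,interpolation=2),alpha=1.5,beta=15))
E
```

```text
t: 22.05
tool_pos: [0.5714, -0.0045, 0.0322]
eef_rot: [-0.35, 3.121, 0.004]
ft_force: [0.0, -0.6, -1.9]
width: 0.0464
t 22.05 pos [571.4  -4.5  32.2] yaw -167.2 w 46.4 F [ 0.  -0.6 -1.9] q [ 0.33  0.38 -0.44 -0.   -0.74 -1.68]
[  90.6 -272.5  -88.6] [0.003 0.001 0.393]
[  90.7 -272.6   -8.6] [0.003 0.001 0.393]
```

View pics/k_crop.png

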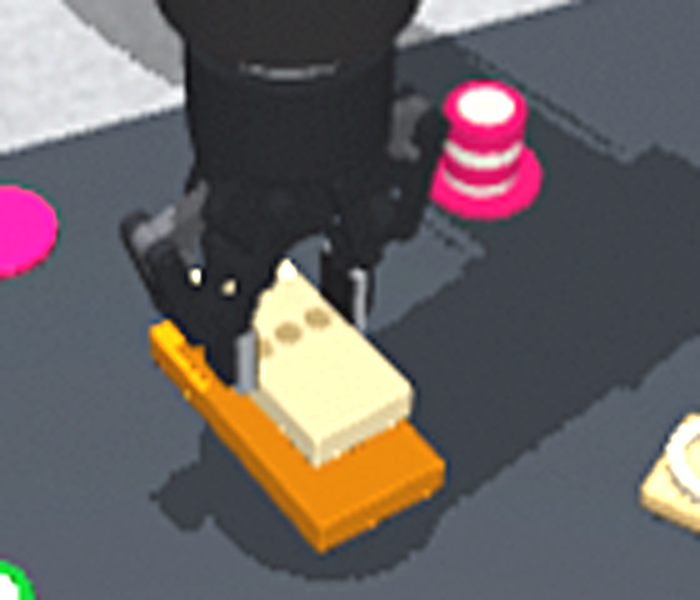

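The palette is held level at 46 mm, with the slab still in place. Carrying it high past the bottle to the pad.

```bash
python3 -m crank '[0,0,-40,0,0,0,35, 0,0,-85,0,0,0,35, 5,-20,-108,0,0,0.05,35, 20,-60,-112,0,0,0.1,35, 35,-105,-112,0,0,0.18,35, 50,-150,-112,0,0,0.25,35, 65,-195,-112,0,0,0.32,35, 80,-240,-110,0,0,0.393,35, 90,-268,-105,0,0,0.393,35, 91,-272.5,-90,0,0,0.393,35, 91,-272.5,-60,0,0,0.393,35, 91,-272.5,-30,0,0,0.393,35, 91,-272.5,-5,0,0,0.393,35, 91,-272.5,10,0,0,0.393,35, 91,-272.5,14,0,0,0.393,35, 91,-272.5,14,0,0,0.393,35, 91,-272.5,14,0,0,0.393,35]';python3 go.py 543.3 -290.5 0 170.3; python3 snap.py l scene top; python3 - <<'E'
import cv2,numpy as np
a=cv2.imread('pics/l_scene.png')[190:300,70:190]
b=cv2.imread('pics/l_top.png')[140:250,330:450]
cv2.imwrite('pics/l_crop.png',cv2.convertScaleAbs(np.vstack([np.hstack([cv2.resize(i,None,fx=3.3,fy=3.3,interpolation=2) for i in(a,b)])]),alpha=1.4,beta=15))
E
```

```text
t: 24.22
tool_pos: [0.5437, -0.2905, 0.0183]
eef_rot: [0.265, 3.128, 0.003]
ft_force: [-0.9, -0.6, -1.6]
width: 0.046
t 24.23 pos [ 543.7 -290.5   18.3] yaw 170.3 w 46.0 F [-0.9 -0.6 -1.6] q [-0.18  0.46 -0.35 -0.   -0.76 -1.56]
[ 0.4 -0.1 18.3] [0.002 0.002 0.   ]
```

View pics/l_crop.png

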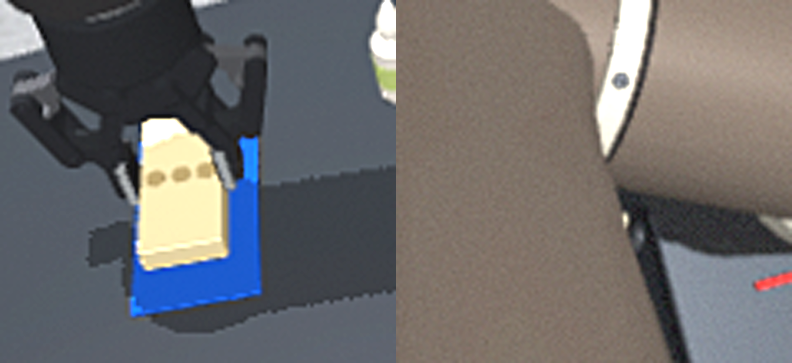

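```bash
python3 - <<'E'
from loc import *
k=np.array([[181,173],[140,255],[228,243]])/3.3+[70,190]
w=cast('scene',k,.042)*1000;print(w)
t=np.radians(170.3-180);c,s=np.cos(t),np.sin(t)
for x,y in((0,0),(52,-24),(52,24)): print(543.3+c*x-s*y,-290.5+s*x+c*y)
E
```

```text
[[ 543.65322061 -290.19596543]
 [ 593.44836433 -320.71911516]
 [ 603.70215753 -273.27374946]]
543.3 -290.5
590.5128352830603 -322.91833099551263
598.6003255021805 -275.60456447924764
```

The middle spot is over the pad centre to within 1 mm, and the corners agree to 2–5 mm. Lowering it.

```bash
python3 -m crank '[1,0,8,0,0,0,35, 1,0,14,0,0,0,35, 1,0,17,0,0,0,35, 1,0,18.5,0,0,0,35, 1,0,19.5,0,0,0,35, 1,0,20.5,0,0,0,35, 1,0,20.5,0,0,0,35]';python3 go.py
```

```text
t: 25.2
tool_pos: [0.5426, -0.2904, -0.0018]
eef_rot: [0.265, 3.128, 0.003]
ft_force: [-1.7, 1.2, 2.9]
width: 0.0467
t 25.20 pos [ 542.6 -290.4   -1.8] yaw 170.3 w 46.7 F [-1.7  1.2  2.9] q [-0.18  0.48 -0.37 -0.   -0.72 -1.56]
```

```bash
python3 -m crank '[0,0,0,0,0,0,50, 0,0,0,0,0,0,60, 0,0,0,0,0,0,70, 0,0,0,0,0,0,75, 0,0,-40,0,0,0,80, 0,0,-90,0,0,0,85, 0,0,-135,0,0,0,85, 0,0,-150,0,0,0,85, 0,0,-150,0,0,0,85]'; python3 snap.py m scene top; python3 - <<'E'
from loc import *
for n in('top','scene'):
    im=cv2.imread(f'pics/m_{n}.png')[:,:,::-1].copy()
    for k,z in(('amber',.018),('ivory',.022),('white',.03)):
        for b in blobs(n,im,*C[k],z,150):
            if 400<b[1][0]<720 : print(n,k,*b)
E
python3 go.py 571 -4 140 12 571 -4 20 12 571 -4 -8 12
```

```text
t: 26.32
tool_pos: [0.5427, -0.2907, 0.1491]
eef_rot: [0.265, 3.126, 0.003]
ft_force: [-0.6, -0.2, -1.4]
width: 0.0848
top amber [262.5 186.4] [569.9  -3.1 129.3  60.9  11.7]
top ivory [200.8 143.3] [667.5 139.8  45.1  48.6 126.3]
top ivory [460.3 122.6] [ 716.5 -456.4   48.5  254.6  169.6]
top white [126.2 180.6] [579.2 307.7  90.2 158.8 166.2]
scene amber [268.4 221.8] [576.1  -5.2 139.9  68.5  11.6]
scene ivory [127.  250.1] [ 543.9 -290.3   46.6  104.2  170.6]
scene ivory [353.2 233.9] [675.4 138.1  44.4  55.7 124.8]
scene white [397.8 180.8] [581.9 307.6  88.7 156.6 166.3]
t 26.43 pos [ 541.4 -290.3  146.7] yaw 170.3 w 85.0 F [-0.1  0.7 -0.7] q [-0.18  0.32 -0.23 -0.   -1.03 -1.56]
[ 19.2 287.2   7.6] [ 0.003  0.001 -0.379]
[ 19.2 286.8 127.6] [ 0.003  0.001 -0.379]
[ 19.2 286.7 155.6] [ 0.003  0.001 -0.379]
```

```bash
python3 -m crank '[3,30,0,0,0,-0.05,85, 8,85,5,0,0,-0.15,85, 12,145,8,0,0,-0.25,85, 16,205,10,0,0,-0.33,85, 19,260,10,0,0,-0.38,85, 19,287,20,0,0,-0.38,85, 19,287,60,0,0,-0.38,85, 19,287,100,0,0,-0.38,85, 19,287,130,0,0,-0.38,85, 19,287,145,0,0,-0.38,85, 19,287,151,0,0,-0.38,85, 19,287,154,0,0,-0.38,85, 19,287,154,0,0,-0.38,85]'; python3 go.py 570.5 -3.5 -7 11.7;  python3 snap.py n scene top; python3 - <<'E'
import cv2,numpy as np
a=cv2.imread('pics/n_scene.png')[150:270,210:340]
cv2.imwrite('pics/n_crop.png',cv2.convertScaleAbs(cv2.resize(a,None,fx=5,fy=5,interpolation=2),alpha=1.5,beta=15))
E
```

```text
t: 28.05
tool_pos: [0.5717, -0.0037, -0.0058]
eef_rot: [-0.329, 3.122, 0.005]
ft_force: [0.1, 0.2, 0.4]
width: 0.0852
t 28.05 pos [571.7  -3.7  -5.8] yaw -168.0 w 85.2 F [0.1 0.2 0.4] q [ 0.33  0.44 -0.47 -0.   -0.66 -1.69]
[1.1 0.4 1.2] [0.003 0.002 0.006]
```

View pics/n_crop.png

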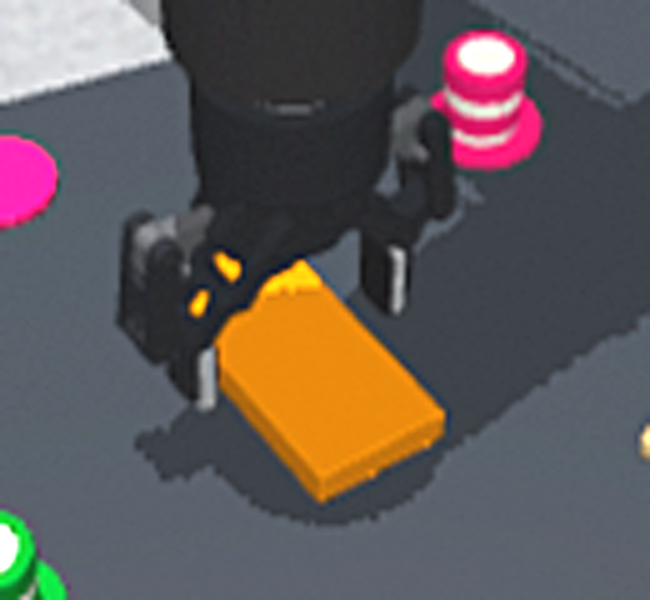

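The jaws straddle the slab clear on both sides, with the fingertips below its top face. Closing.

```bash
python3 -m crank '[1,0,1,0,0,0.006,78, 1,0,1,0,0,0.006,72, 1,0,1,0,0,0.006,66, 1,0,1,0,0,0.006,60, 1,0,1,0,0,0.006,54, 1,0,1,0,0,0.006,50, 1,0,1,0,0,0.006,50, 1,0,1,0,0,0.006,50]'; python3 go.py; python3 -m crank '[0,0,-3,0,0,0,50, 0,0,-12,0,0,0,50, 0,0,-25,0,0,0,50, 0,0,-30,0,0,0,50, 0,0,-30,0,0,0,50]'; python3 go.py 579.8 307.7 120 166.2 579.8 307.7 45 166.2;  python3 snap.py o scene; python3 - <<'E'
import cv2,numpy as np
a=cv2.imread('pics/o_scene.png')[150:270,210:340]
cv2.imwrite('pics/o_crop.png',cv2.convertScaleAbs(cv2.resize(a,None,fx=5,fy=5,interpolation=2),alpha=1.5,beta=15))
E
```

```text
t: 29.15
tool_pos: [0.571, -0.0037, -0.0058]
eef_rot: [-0.32, 3.122, 0.005]
ft_force: [-2.8, 1.1, 7.4]
width: 0.0602
t 29.15 pos [571.   -3.7  -5.8] yaw -168.3 w 60.2 F [-2.8  1.1  7.4] q [ 0.33  0.43 -0.48 -0.   -0.66 -1.7 ]
t: 29.78
tool_pos: [0.5713, -0.0037, 0.0249]
eef_rot: [-0.32, 3.121, 0.005]
ft_force: [0.4, -0.3, -3.4]
width: 0.06
t 29.77 pos [571.3  -3.7  24.9] yaw -168.3 w 60.0 F [ 0.4 -0.3 -3.4] q [ 0.33  0.39 -0.45 -0.   -0.72 -1.7 ]
[-72.  303.5 -93.8] [0.004 0.004 0.445]
[-71.7 303.2 -18.8] [0.004 0.004 0.445]
```

View pics/o_crop.png

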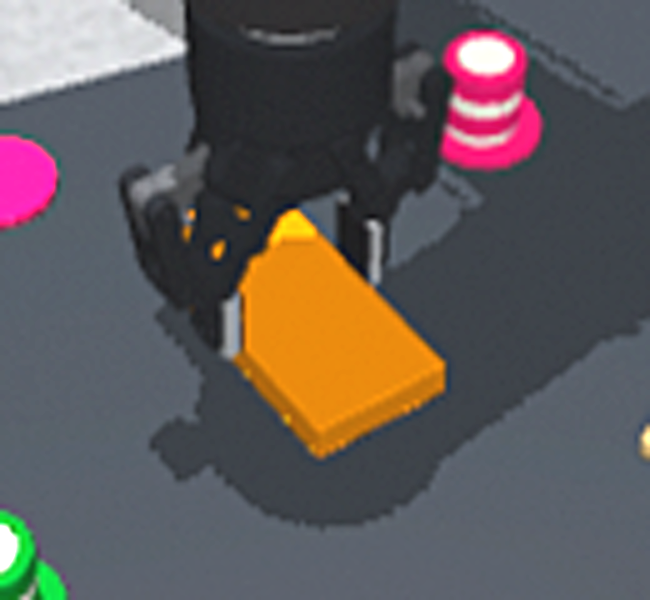

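The slab is held level. Carrying it to the light box.

```bash
python3 -m crank '[0,0,-30,0,0,0,50, 0,0,-65,0,0,0,50, -5,20,-85,0,0,0.05,50, -15,65,-90,0,0,0.1,50, -27,115,-90,0,0,0.18,50, -39,165,-90,0,0,0.27,50, -51,215,-90,0,0,0.36,50, -63,265,-90,0,0,0.445,50, -71,298,-88,0,0,0.445,50, -72,303,-80,0,0,0.445,50, -72,303.3,-60,0,0,0.445,50, -72,303.3,-40,0,0,0.445,50, -72,303.3,-25,0,0,0.445,50, -72,303.3,-19,0,0,0.445,50, -72,303.3,-19,0,0,0.445,50, -72,303.3,-19,0,0,0.445,50]'; python3 go.py 579.8 307.7 24 166.2;  python3 snap.py p scene; python3 - <<'E'
from loc import *
im=cv2.imread('pics/p_scene.png')[:,:,::-1].copy()
for b in blobs('scene',im,*C['amber'],.069,150): print(*b)
a=im[110:240,330:460,::-1]
cv2.imwrite('pics/p_crop.png',cv2.convertScaleAbs(cv2.resize(a,None,fx=4.5,fy=4.5,interpolation=2),alpha=1.3,beta=10))
E
```

```text
t: 31.82
tool_pos: [0.5803, 0.308, 0.0454]
eef_rot: [0.376, 3.115, 0.008]
ft_force: [-0.7, 0.5, -3.3]
width: 0.06
t 31.82 pos [580.3 308.   45.4] yaw 166.2 w 60.0 F [-0.7  0.5 -3.3] q [ 0.78  0.48 -0.24 -0.   -0.85 -2.6 ]
[ 0.5 -0.5 21.4] [0.005 0.003 0.   ]
[407.  173.8] [591.2 301.4  68.6 135.4 165.8]
```

The view limit is reached, so I'll go by numbers. The slab blob minus its side-face bias is within about 6 mm, at an angle of 165.8°. Lowering it.

```bash
python3 -m crank '[1,-0.5,8,0,0,0,50, 1,-0.5,14,0,0,0,50, 1,-0.5,17.5,0,0,0,50, 1,-0.5,19.5,0,0,0,50, 1,-0.5,20.5,0,0,0,50, 1,-0.5,21.5,0,0,0,50, 1,-0.5,22,0,0,0,50, 1,-0.5,22,0,0,0,50]'; python3 go.py
```

```text
t: 32.88
tool_pos: [0.5794, 0.308, 0.0243]
eef_rot: [0.376, 3.115, 0.008]
ft_force: [-3.2, -1.0, 5.6]
width: 0.0602
t 32.88 pos [579.4 308.   24.3] yaw 166.2 w 60.2 F [-3.2 -1.   5.6] q [ 0.79  0.5  -0.26 -0.   -0.81 -2.6 ]
```

Contact came at the expected height. Releasing, lifting and moving clear for a check.

```bash
python3 -m crank '[0,0,0,0,0,0,64, 0,0,0,0,0,0,70, 0,0,0,0,0,0,76, 0,0,0,0,0,0,82, 0,0,-20,0,0,0,85, 0,0,-60,0,0,0,85, 0,0,-110,0,0,0,85, 0,0,-150,0,0,0,85, 60,-50,-170,0,0,0,85, 120,-100,-170,0,0,0,85, 150,-130,-170,0,0,0,85, 150,-130,-170,0,0,0,85]'; python3 go.py; python3 snap.py q scene top; python3 spot.py q; python3 - <<'E'
from loc import *
for n in('top','scene'):
    im=cv2.imread(f'pics/q_{n}.png')[:,:,::-1].copy()
    for k,z in(('amber',.048),('ivory',.022),('white',.022),('white',.03),('blue',.004),('pink',.046),('green',.046)):
        for b in blobs(n,im,*C[k],z,60):
            if 400<b[1][0]<720 : print(n,k,z,*b)
print('bottle',[ (cast('scene',[u],.046)*1000).round(1) for u in([306.8,160.9],)])
E
```

```text
t: 34.38
tool_pos: [0.3994, 0.2147, 0.1936]
eef_rot: [0.375, 3.115, 0.01]
ft_force: [-0.1, 0.5, 0.9]
width: 0.0853
t 34.38 pos [399.4 214.7 193.6] yaw 166.3 w 85.3 F [-0.1  0.5  0.9] q [ 0.93  0.   -0.5   0.   -1.06 -2.74]
q scene pink [304.5 176.5] 44.0 [[539.6  92.6]]
q scene pink [305.8 170.9] 59.5 [[525.  102.9]]
q scene pink [306.8 160.8] 82.5 [[496.3 119.5]]
q scene green [208.5 277.6] 49.0 [[ 703.1 -166.1]]
q scene green [207.5 271.6] 72.5 [[ 691.  -164.2]]
q scene green [206.1 259.4] 155.5 [[ 665.6 -159.2]]
q top pink [198.  231.5] 141.0 [[466.  130.3]]
q top green [325.5 159.8] 28.0 [[ 621.  -137.6]]
q top green [331.7 152.4] 141.0 [[ 637.2 -150.9]]
top amber 0.048 [124.2 179.5] [578.2 304.6  63.4 126.6 166. ]
top ivory 0.022 [389.3 199.7] [ 541.9 -289.2   47.2  102.4  170.3]
top ivory 0.022 [200.9 143.3] [667.6 139.7  45.1  48.9 126.1]
top white 0.022 [198.  231.5] [465.  140.8  24.7  22.7   1.5]
top white 0.022 [328.2 223.7] [ 486.1 -151.7   28.2   27.1   45.2]
top white 0.022 [389.6 199.7] [ 541.8 -290.3   46.8  103.7  170.1]
top white 0.022 [331.9 152.5] [ 649.1 -161.   
[... 864 characters left out ...]
5 124.8]
scene ivory 0.022 [188.1 199.8] [ 455.3 -141.7   26.    53.1  165.7]
scene white 0.022 [206.  259.3] [ 625.1 -153.3   23.    23.9  162.9]
scene white 0.022 [395.7 188.3] [575.5 314.5  89.9 157.7 166. ]
scene white 0.03 [206.  259.3] [ 631.  -154.1   22.7   23.6  162.9]
scene white 0.03 [395.7 188.3] [582.  307.7  88.8 155.8 166. ]
scene blue 0.004 [128.7 259.3] [ 544.  -291.1   75.2  132.8  170.5]
scene pink 0.046 [208.6 185.9] [458.9 -95.2  52.4  55.9 157.5]
scene pink 0.046 [306.1 169.8] [489.8 121.7  53.2  90.6 157.5]
scene pink 0.046 [261.8 158.9] [419.1  44.3  53.   53.3 120.8]
scene green 0.046 [207.8 268.8] [ 662.7 -156.1   52.3   73.6  158.2]
bottle [array([[465.9, 136.8]])]
```

All within limits; handing in.

```bash
python3 -c "
from plant import ctrl
print(ctrl.finish_job())"
```

```text
the job is handed in; nothing more can be done
None
```

I took the stack apart from the top down and handed the job in at about 34 s on the robot clock. The hand-in gives no verdict; the final measurements put everything within its limits. Nothing was dropped.

| Item | Measured position (mm) | Its place (mm) | Offset |
|---|---|---|---|
| Pink jar | (466, 137) | leftmost pink disc, (466, 137) | about 1 mm |
| Green jar | (644, -156) | green disc, (643.5, -155.5) | about 1–2 mm |
| Palette | (542–544, -290), 170.3° | blue pad, (543, -290.5), 170.2° | about 1–2 mm |
| Slab | (578, 305), 166.0° | light box, (579–580, 308), 166.2° | about 3–4 mm |

The dental model reads within 1 mm of its starting place in both views. The bottle's base was not tracked exactly, but its readings are consistent with not having moved, and the arm stayed clear of both.

These checks failed or disagreed:
- **First grasp:** the fingers closed to 30 mm over the pink lid without gripping it, and the jar did not move. The fingertips really stand about 12 mm above the reported tool point, not 14 mm below it. I allowed for that on every later grasp and confirmed each set-down by contact force.
- **Finger opening:** it read about 2 mm narrower than the objects held.
- **Slab in the scene camera:** that view put the slab about 8 mm farther out in x than the top view, because its colour outline includes the side faces. I used the top view.
- **Slab over the light box:** the picture limit was reached before I could view it there, so its lowering and the final check went by numbers only.

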